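# Sweep loose terminal nuts into the catch

### The job

Loose metal must not lie about on the battery test bench: with the closed fingers, sweep the three loose steel nuts across the bench top and through the open side of the blue catch, so that all three lie wholly inside it. Slide them along the bench without pinching, lifting or flicking them, and leave everything else on the bench where it is.

Things in the scene. Friction and masses are not known exactly. Their poses are not given: they have to be found in the camera images.
- catch: The catch: a blue three-sided frame fixed to the bench, open on one side (the mouth), white sheet inside level with the bench, no lip or floor step. Its origin lies on the bench at the centre of the mouth; its x axis runs level from the mouth into the catch, y along the mouth, z up. Inside it is 150 mm wide (y -75 to 75) and 130 mm deep (x 0 to 130); walls 8 mm thick, 25 mm high.
- nut_a_center (a point): One of three like dark steel flange nuts, loose and flat on the bench: round flange 34 mm across, hexagon 29 mm across corners, 16 mm high, about 60 g. This point is its centre, 8 mm above the bench.
- nut_b_center (a point): One of three like dark steel flange nuts, loose and flat on the bench: round flange 34 mm across, hexagon 29 mm across corners, 16 mm high, about 60 g. This point is its centre, 8 mm above the bench.
- nut_c_center (a point): One of three like dark steel flange nuts, loose and flat on the bench: round flange 34 mm across, hexagon 29 mm across corners, 16 mm high, about 60 g. This point is its centre, 8 mm above the bench.
- cell_a: Yellow battery cell standing on the bench, leave alone: 60 x 110 x 170 mm (x, y, z), 12 mm terminals on top; origin at the centre of its underside.
- cell_b: Second yellow battery cell, the same size and origin, leave alone.
- mouse: Black computer mouse, leave alone: 95 x 58 x 32 mm (x, y, z); origin at the centre of its underside.
- meter: Red and black hand multimeter lying on its back, leave alone: 170 x 85 x 47 mm (x, y, z); origin at the centre of its underside.
- screwdriver: Screwdriver with a red handle lying on the bench, leave alone: 180 mm long along its x axis, 26 mm thick at the handle, blade to +x; origin under the middle of its length, on the bench.
- tape: Roll of green tape lying flat, leave alone: 90 mm across, 19 mm high; origin at the centre of its underside.
- jar: Small white jar with a red lid, standing, leave alone: 44 mm across, 50 mm high; origin at the centre of its underside.
There are look-alikes about, which are no part of the job. Leave any purple or turquoise look-alike of the part that bears nut_c_center alone. Leave any purple look-alike of the part that bears nut_b_center alone.

How it is judged:
At the end, for the whole second after the job is handed in: All three nuts lie at rest on the bench wholly inside the catch: centre at least 15 mm (half a flange is 17 mm) past the line of the mouth and within the walls, at bench height (x of nut_a_center in the frame of catch between 0.015 and 0.125 m and y of nut_a_center in the frame of catch between -0.072 and 0.072 m and height (world z) of each of nut_a_center, nut_b_center, nut_c_center below 0.017 m and linear speed of each of nut_a, nut_b, nut_c below 0.02 m/s and x of nut_b_center in the frame of catch between 0.015 and 0.125 m and y of nut_b_center in the frame of catch between -0.072 and 0.072 m and x of nut_c_center in the frame of catch between 0.015 and 0.125 m and y of nut_c_center in the frame of catch between -0.072 and 0.072 m); the robot touches nothing.
It fails at once if a nut is lifted off the bench (height (world z) of any of nut_a_center, nut_b_center, nut_c_center above 0.024 m).
It fails at once if a nut is taken between the fingers (distance between the grasp point and nut_a_center below 0.016 m or distance between the grasp point and nut_b_center below 0.016 m or distance between the grasp point and nut_c_center below 0.016 m).
It fails at once if a nut is flicked or shot across the bench (faster than 0.6 m/s) (linear speed of any of nut_a, nut_b, nut_c above 0.6 m/s).
It fails at once if something else on the bench is shifted by more than 15 mm (distance of any of cell_a, cell_b, mouse, meter, screwdriver, tape, jar from where it was at the start of the episode above 0.015 m).
It fails at once if a battery cell or the jar is tipped (angle between any of cell_a, cell_b, jar's own z axis and vertical above 0.25 rad).
It also fails if it takes over 64 s, if anything falls off the work surface, if the arm or the gripper's body presses on something with over 40 N, if the wrist force passes 120 N, or if a joint passes its speed limit or range.

### The arm

A 6-joint arm with a two-finger parallel gripper is mounted at the origin on the work surface. World frame = base frame: x ahead of the robot, y to its left, z up, the work surface at z = 0. Lengths are in m, angles in rad, forces in N, time in s.
With the tool pointing down it reaches from about 0.25 to 0.8 m from the base axis. Payload 8.5 kg.
Tool frame: the origin (TCP) lies at the very end of the fingers, on their centre line; the grasp point (between the pads) lies 19 mm behind it; z points along the fingers, y is the direction in which the jaws open and shut (so a half turn about z gives the same grasp; the last joint's range is limited). The gripper opens to 85 mm and grips with 20 to 120 N. Pads are 22 mm wide; open, the fingers measure 114 mm over their backs; the gripper's body (76 mm by 85 mm) begins 54 mm behind the grasp point. The pads swing forward as they close: fully open they stand 13 mm farther back than shut.
Start: joints at [1.229, 0.238, -0.013, 1.319, 0, 1.571], TCP at [0.176, 0.495, 0.231] pointing down, gripper open.
Joint ranges: [-2.66, 2.66], [-1.03, 1.9], [-1.14, 1.46], [-1.82, 2.27], [-1.45, 1.34], [-3.14, 3.14]. Speed limits (rad/s): [2.22, 2.22, 2.79, 3.14, 3.14, 3.14].

### API

Orientations are given as a unit quaternion [x, y, z, w].
In Python, from workcell import manip, cams gives the robot as it stands. Calls block until the motion is done:
- manip.goto(position, orientation): joint-space move of the TCP to a pose.
- manip.movel(position, orientation=None, speed=0.15, force_limit=None): straight line of the TCP; orientation=None keeps the orientation; speed is the mean speed in m/s. With force_limit (N) it stops when the force on the tool has changed by that much, and returns True; else False.
- manip.set_joints(angles): joint-space move.
- manip.open_jaws() and manip.gripper_close(): open the fingers fully, or close them until they stop; the grip force is fixed at half the most.
- manip.hold(seconds).
- manip.solve_ik(position, orientation): joint angles nearest the present ones, or None.
- manip.observe(): the state.
- cams.grab_frame(name): name is "side" or "top"; returns a dict with "color" (384x512x3 uint8, blue, green, red), "fx", "fy", "cx", "cy" (pixels), "world_from_camera" (4x4, takes a point from camera to world coordinates). Camera axes: x right, y down, z forward; pixel columns grow to the right and rows downward; lengths in m; the calibration is good to about 2 mm. A picture is of the moment at which its call begins. There is no depth.
A pose or a line that the arm cannot do raises manip.Unreachable and nothing moves.
- manip.close_job(): hands the job in, once; it reports no verdict.
The state is a dict: "clock": time; "q": joint angles; "joint_vel": joint speeds; "joint_efforts": joint torques, N m; "tcp_pos": TCP position; "tcp_rot": TCP orientation; "wrist_force": force on the tool from outside, world axes, zero at the start; "torque": the same for the moment, N m; "opening": finger opening in m.
Only numpy, scipy, OpenCV 4.12 (cv2) and the standard library are available. Lean on these libraries where they do the work, as an engineer would, in place of code of your own. Each camera call takes 0.05 s, during which the arm holds its last target.

## Working session

There is one attempt and no reset: what is moved stays moved. The work goes in short steps, each a Python script; the robot and the scene stay as the last script left them, time stands still between calls to the robot, and variables do not carry over. Pictures are saved under pics/ and viewed, and the job is handed in when it is done.

```bash
mkdir -p pics; ls
python3 - <<'E'
from workcell import manip,cams
import cv2,numpy as np
for n in("top","side"):
    f=cams.grab_frame(n); cv2.imwrite(f"pics/{n}0.png",cv2.resize(f["color"],(800,600),interpolation=cv2.INTER_CUBIC)); cv2.imwrite(f"pics/{n}0_raw.png",f["color"])
    print(n,f["fx"],f["fy"],f["cx"],f["cy"]);print(np.round(f["world_from_camera"],4).tolist())
print(manip.observe())
E
```

```text
pics
top 396.9545006329246 396.9545006329246 257.1016310133933 190.42815964798183
[[-0.0168, -0.9966, 0.0808, 0.4689], [-0.9998, 0.0161, -0.01, 0.1232], [0.0087, -0.081, -0.9967, 1.1594], [0.0, 0.0, 0.0, 1.0]]
side 348.12967970193245 348.12967970193245 255.2920606463145 189.2726809238089
[[0.9212, -0.2684, 0.2816, 0.2486], [-0.389, -0.6448, 0.6579, -0.5843], [0.005, -0.7156, -0.6984, 0.8307], [0.0, 0.0, 0.0, 1.0]]
{'clock': 0.1, 'q': array([ 1.22903847e+00,  2.38718133e-01, -1.41421502e-02,  1.31918780e+00,
       -1.52498662e-05,  1.57082724e+00]), 'joint_vel': array([-0.00056686, -0.00151652,  0.00218485,  0.00072963,  0.00099266,
       -0.00200182]), 'joint_efforts': array([ 8.85208974e-04, -5.39721394e+01,  3.46996737e+01,  1.34348532e-02,
        9.09575476e-06,  1.07127892e-05]), 'tcp_pos': array([0.17583615, 0.49430224, 0.23075412]), 'tcp_rot': array([ 1.70063738e-01,  9.85432866e-01, -6.18058502e-04, -9.89058364e-05]), 'wrist_force': array([ 0.46471197, -0.78123358, -0.4076916 ]), 'torque': array([0.0224812 , 0.00389836, 0.00927226]), 'opening': 0.08560158961748791}
```

View pics/top0.png

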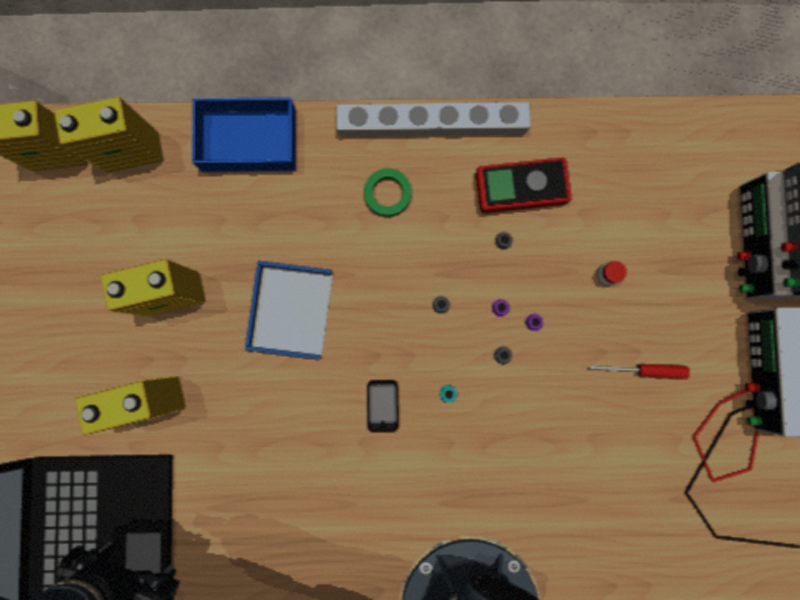

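View pics/side0.png

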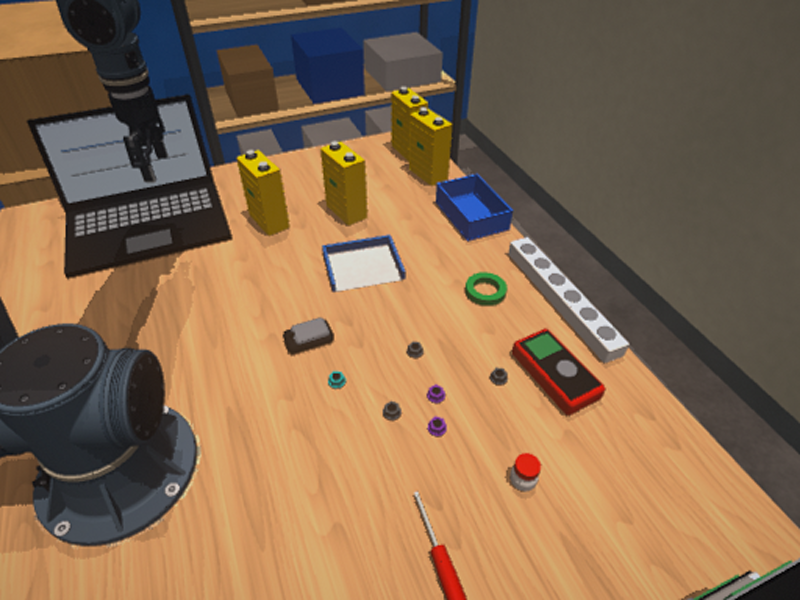

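Three dark nuts appear in the top view (800-px scale): (504,240), (441,304) and (503,355). The look-alikes are purple at (501,307) and (535,322), and turquoise at (448,393). The catch mouth faces image right, around x=325. I'll confirm this in an enlarged crop.

```bash
cat > h.py <<'E'
from workcell import manip,cams
import cv2,numpy as np
def ray(f,u,v,z):
    T=np.array(f["world_from_camera"]); d=T[:3,:3]@np.array([(u-f["cx"])/f["fx"],(v-f["cy"])/f["fy"],1.]); o=T[:3,3]
    return o+d*(z-o[2])/d[2]
def proj(f,p):
    T=np.array(f["world_from_camera"]); c=T[:3,:3].T@(np.array(p)-T[:3,3]); return f["fx"]*c[0]/c[2]+f["cx"],f["fy"]*c[1]/c[2]+f["cy"]
def crop(f,u0,v0,u1,v1,name,s=4):
    cv2.imwrite("pics/"+name,cv2.resize(f["color"][v0:v1,u0:u1],None,fx=s,fy=s,interpolation=cv2.INTER_CUBIC))
E
python3 - <<'E'
from h import *
f=cams.grab_frame("top"); crop(f,150,130,350,275,"c1.png")
g=cams.grab_frame("side"); crop(g,170,140,350,290,"c2.png")
E
```

```text
(no output)
```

View pics/c1.png

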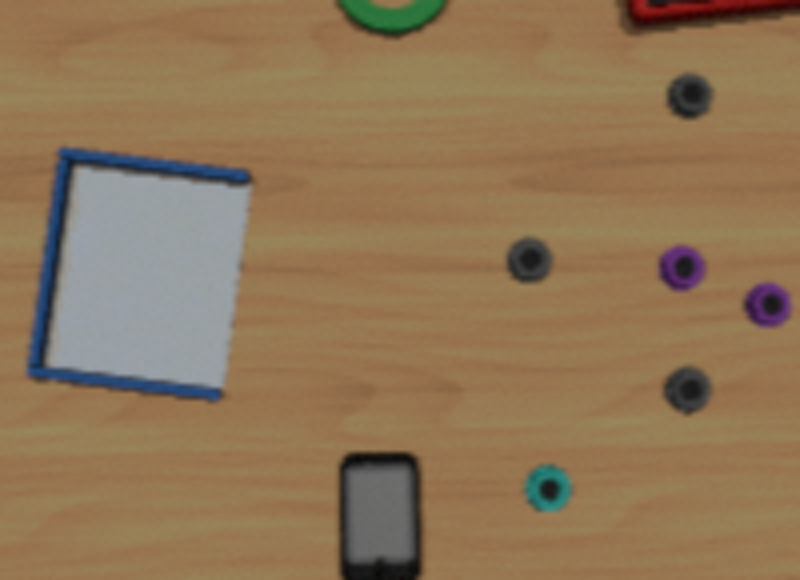

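View pics/c2.png

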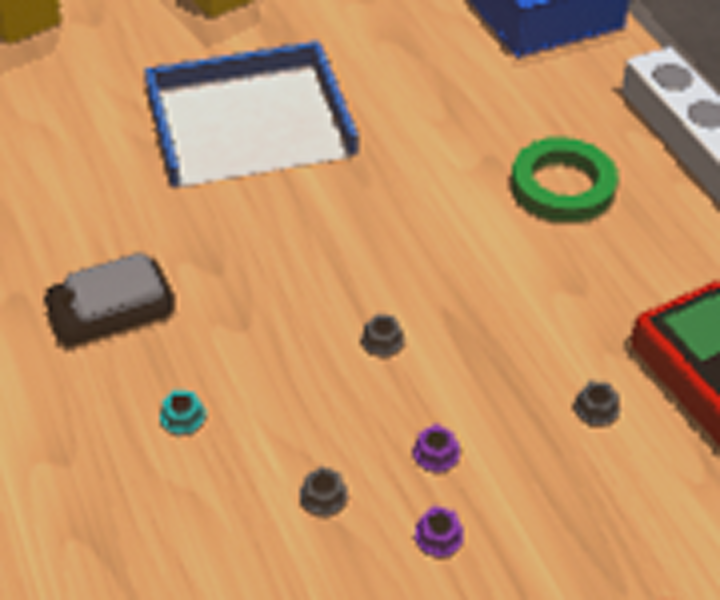

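The crops confirm three grey nuts: top crop (690,96), (529,260), (688,389), and side crop (598,405), (383,336), (323,492). The two purple ones and the turquoise one are look-alikes to leave alone. Next I'll triangulate.

Run:
```python
from h import *
f=cams.grab_frame("top"); g=cams.grab_frame("side")
T=lambda x,y:(150+(x+.5)/4-.5,130+(y+.5)/4-.5)
S=lambda x,y:(170+(x+.5)/4-.5,140+(y+.5)/4-.5)
for n,t,s in(("far",(690,96),(598,405)),("near",(529,260),(383,336)),("low",(688,389),(323,492)),("p1",(682,268),(437,450)),("p2",(768,305),(440,533)),("tq",(548,489),(182,413))):
    print(n,ray(f,*T(*t),.008).round(4),ray(g,*S(*s),.008).round(4))
print("mouth floor corners",ray(f,*T(250,184),0),ray(f,*T(222,392),0), "back floor",ray(f,*T(76,166),0),ray(f,*T(46,364),0))
print("wall tops outer", [ray(f,*T(*p),.025).round(4) for p in((252,176),(220,397),(62,151),(31,374))])
print("side mouth floor",ray(g,*S(176,185),0),ray(g,*S(352,153),0))
print("mouse",[ray(f,*T(*p),.01).round(3) for p in((342,455),(420,455),(380,580))])
print("tape",[ray(f,u*.64,v*.64,.01).round(3) for u,v in((388,192),(388,217))], "meter corners",[ray(f,u*.64,v*.64,.03).round(3) for u,v in((480,212),(570,200),(477,170))])
print("driver tip",ray(f,588*.64,367*.64,.01),"jar",ray(f,605*.64,275*.64,0.02))
print("cells top",[ray(f,u*.64,v*.64,.17).round(3) for u,v in((103,277),(168,262),(180,300),(110,313))])
for q in ([0.45,0.1,0.3],):
  pass
```

```text
far [ 0.6676 -0.0811  0.008 ] [ 0.6691 -0.0816  0.008 ]
near [0.5489 0.0398 0.008 ] [0.5502 0.0395 0.008 ]
low [ 0.4535 -0.0732  0.008 ] [ 0.4541 -0.0733  0.008 ]
p1 [ 0.5412 -0.0715  0.008 ] [ 0.5426 -0.072   0.008 ]
p2 [ 0.5133 -0.1332  0.008 ] [ 0.5149 -0.1343  0.008 ]
tq [0.3836 0.0297 0.008 ] [0.3849 0.0293 0.008 ]
mouth floor corners [0.6086557  0.24288478 0.        ] [0.45696094 0.26436503 0.        ] back floor [6.23970676e-01 3.70372672e-01 2.22044605e-16] [0.47938435 0.39195605 0.        ]
wall tops outer [array([0.6114, 0.2388, 0.025 ]), array([0.4537, 0.2628, 0.025 ]), array([0.6316, 0.3751, 0.025 ]), array([0.4723, 0.3968, 0.025 ])]
side mouth floor [0.45747581 0.26885379 0.        ] [6.13635787e-01 2.48167898e-01 1.11022302e-16]
mouse [array([0.411, 0.177, 0.01 ]), array([0.41 , 0.121, 0.01 ]), array([0.322, 0.151, 0.01 ])]
tape [array([0.762, 0.134, 0.01 ]), array([0.714, 0.135, 0.01 ])] meter corners [array([ 0.717, -0.036,  0.03 ]), array([ 0.737, -0.203,  0.03 ]), array([ 0.796, -0.032,  0.03 ])]
driver tip [ 0.42784237 -0.23024881  0.01      ] jar [ 0.59713952 -0.26576051  0.02      ]
cells top [array([0.59, 0.59, 0.17]), array([0.612, 0.487, 0.17 ]), array([0.551, 0.467, 0.17 ]), array([0.532, 0.578, 0.17 ])]
```

```bash
cat >> h.py <<'E'
from scipy.spatial.transform import Rotation as R
th=np.deg2rad(81.8); C=np.array([0.5335,0.253]); D=np.array([np.cos(th),np.sin(th)]); Y=np.array([-D[1],D[0]])
def W(x,y): return C+x*D+y*Y
def K(p): r=np.asarray(p)[:2]-C; return r@D,r@Y
def quat(m,flip=False):
    m=np.array([m[0],m[1],0.])/np.hypot(*m[:2]); 
    if flip: m=-m
    z=np.array([0,0,-1.]); return R.from_matrix(np.c_[m,np.cross(z,m),z]).as_quat()
NUT=dict(near=(0.5495,0.0397),far=(0.6684,-0.0813),low=(0.4538,-0.0733))
TGT=dict(near=(0.100,-0.043),far=(0.05,0.0),low=(0.08,0.043))
def plan(n,gap=0.022,half=0.011,flip=None):
    a=np.array(NUT[n]);b=W(*TGT[n]);m=(b-a)/np.linalg.norm(b-a)
    return a-m*(0.017+half+gap),b-m*(0.017+half),m
E
python3 - <<'E'
from h import *
for n in NUT:
    s,e,m=plan(n); print(n,K(NUT[n]),s,e,m)
    for fl in(0,1):
        print(fl,[None if (q:=manip.solve_ik([*p,z],quat(m,fl))) is None else np.round(q,2) for p,z in((s,.12),(s,.004),(e,.004))])
s,e,m=plan("near"); manip.gripper_close();
E
```

```text
near (np.float64(-0.2088372071133432), np.float64(-0.046259171253910276)) [ 0.54289118 -0.00986131] [0.58662233 0.31809025] [0.13217643 0.99122621]
0 [array([-0.02,  0.33, -0.18,  1.06,  0.  ,  1.69]), array([-0.02,  0.44, -0.34,  0.78,  0.  ,  1.69]), array([ 0.5 ,  0.62, -0.01,  0.94,  0.  ,  2.2 ])]
1 [array([-0.02,  0.33, -0.18,  1.06,  0.  , -1.46]), array([-0.02,  0.44, -0.34,  0.78,  0.  , -1.46]), array([ 0.5 ,  0.62, -0.01,  0.94,  0.  , -0.94])]
far (np.float64(-0.3116415508356003), np.float64(-0.1812016660872133)) [ 0.68419347 -0.12874013] [0.54947579 0.27592234] [-0.31586941  0.94880268]
0 [array([-0.19,  0.58,  0.24,  1.23,  0.  ,  1.06]), array([-0.19,  0.66,  0.08,  0.99,  0.  ,  1.06]), array([ 0.47,  0.54, -0.16,  0.87,  0.  ,  1.71])]
1 [array([-0.19,  0.58,  0.24,  1.23,  0.  , -2.08]), array([-0.19,  0.66,  0.08,  0.99,  0.  , -2.08]), array([ 0.47,  0.54, -0.16,  0.87,  0.  , -1.43])]
low (np.float64(-0.3343315101615409), np.float64(0.03234534453524231)) [ 0.44794311 -0.12295578] [0.49907008 0.3105079 ] [0.11713783 0.99311567]
0 [array([-0.27,  0.2 , -0.36,  1.01,  0.  ,  1.42]), array([-0.27,  0.34, -0.53,  0.7 ,  0.  ,  1.42]), array([ 0.56,  0.5 , -0.23,  0.84,  0.  ,  2.24])]
1 [array([-0.27,  0.2 , -0.36,  1.01,  0.  , -1.72]), array([-0.27,  0.34, -0.53,  0.7 ,  0.  , -1.72]), array([ 0.56,  0.5 , -0.23,  0.84,  0.  , -0.9 ])]
```

Run:
```python
from h import *
s,e,m=plan("near"); manip.goto([*s,.10],quat(m)); manip.movel([*s,.012],speed=.12)
g=cams.grab_frame("side"); crop(g,210,130,350,280,"s1.png",4)
f=cams.grab_frame("top"); crop(f,200,140,340,260,"t1.png",5)
o=manip.observe(); print(o["clock"],o["tcp_pos"],o["opening"])
```

```text
4.325 [ 0.54358038 -0.00981441  0.01285604] 0.00021348257996249673
```

View pics/s1.png

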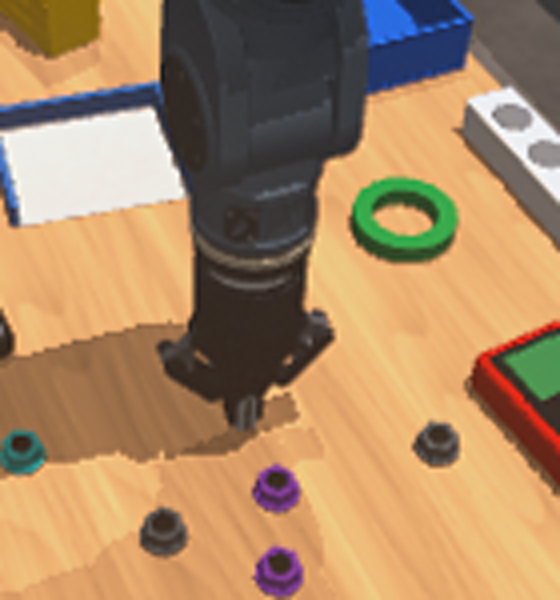

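View pics/t1.png

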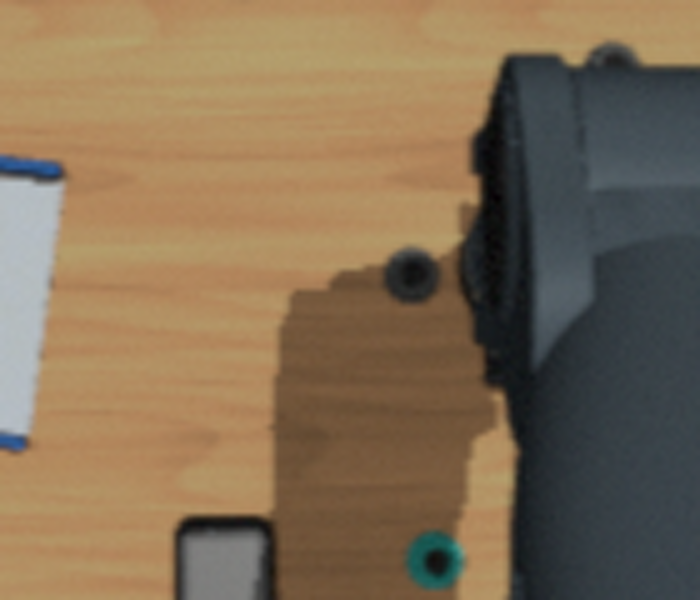

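The nut is untouched, and the closed tips stand behind it. I'll push to just before the mouth and look again there.

Run:
```python
from h import *
s,e,m=plan("near"); manip.movel([*s,.004],speed=.05)
p=s+0.45*(e-s)
print(manip.movel([*p,.004],speed=.08,force_limit=15))
f=cams.grab_frame("top"); crop(f,150,110,350,260,"t2.png",4)
g=cams.grab_frame("side"); crop(g,190,90,350,260,"s2.png",3.5)
o=manip.observe(); print(o["clock"],o["tcp_pos"],o["wrist_force"])
```

```text
False
6.7417 [0.56255187 0.13747758 0.00401893] [-0.24292681 -1.14825555  1.07207139]
```

View pics/t2.png

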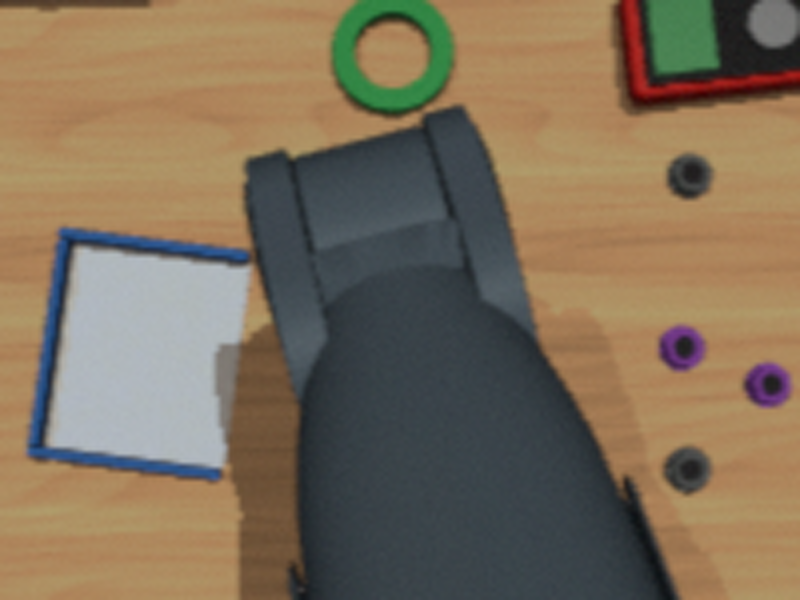

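View pics/s2.png

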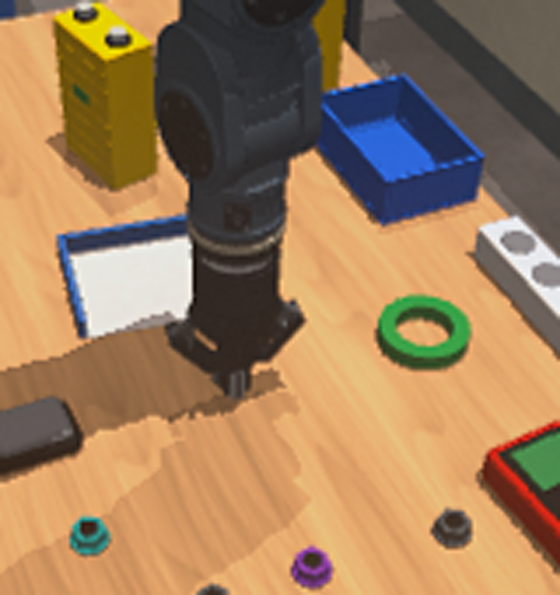

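The hand hides the nut, which is consistent with it being ahead of the tips. I'll finish the stroke and then clear away to look.

Run:
```python
from h import *
s,e,m=plan("near")
print(manip.movel([*e,.004],speed=.09,force_limit=15))
print(manip.observe()["tcp_pos"])
b=e-m*.03; manip.movel([*b,.004],speed=.1); manip.movel([*b,.10],speed=.2)
s,e,m=plan("low"); manip.goto([*s,.10],quat(m))
f=cams.grab_frame("top"); crop(f,150,110,350,260,"t3.png",4)
g=cams.grab_frame("side"); crop(g,190,90,350,260,"s3.png",3.5)
o=manip.observe(); print(o["clock"],o["tcp_pos"],o["wrist_force"])
```

```text
False
[0.58666555 0.31783603 0.00405261]
11.6917 [ 0.44858828 -0.12233409  0.09992331] [ 0.13632018  0.18455184 -0.50163216]
```

View pics/t3.png

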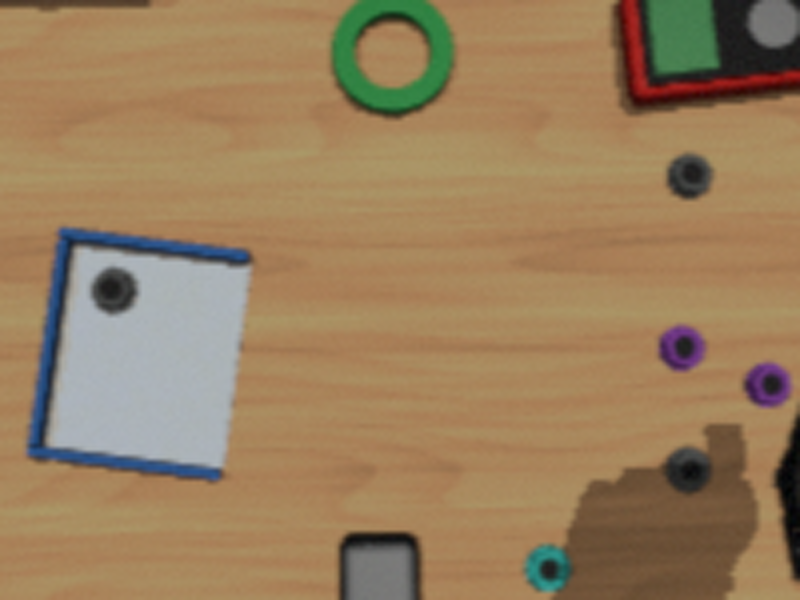

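View pics/s3.png

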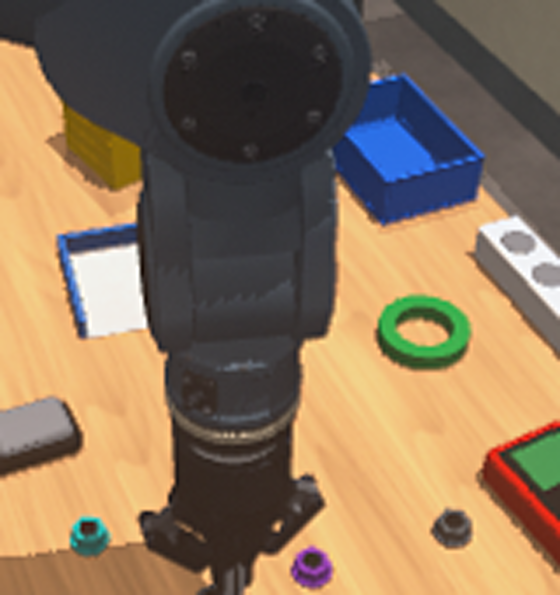

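The near nut sits at crop (114,290), in the far upper corner of the catch as planned. Next is the low nut.

Run:
```python
from h import *
f=cams.grab_frame("top"); print(K(ray(f,150+114/4-.4,110+290/4-.4,.008)))
s,e,m=plan("low"); manip.movel([*s,.004],speed=.1)
print(manip.movel([*e,.004],speed=.09,force_limit=15)); print(manip.observe()["tcp_pos"])
b=e-m*.03; manip.movel([*b,.004],speed=.1); manip.movel([*b,.10],speed=.2)
s,e,m=plan("far"); manip.goto([*s,.10],quat(m))
f=cams.grab_frame("top"); crop(f,150,110,350,260,"t4.png",4)
print(manip.observe()["clock"])
```

```text
(np.float64(0.09531256741046229), np.float64(-0.04364503477766738))
False
[0.49904886 0.310444   0.00400991]
20.6333
```

View pics/t4.png

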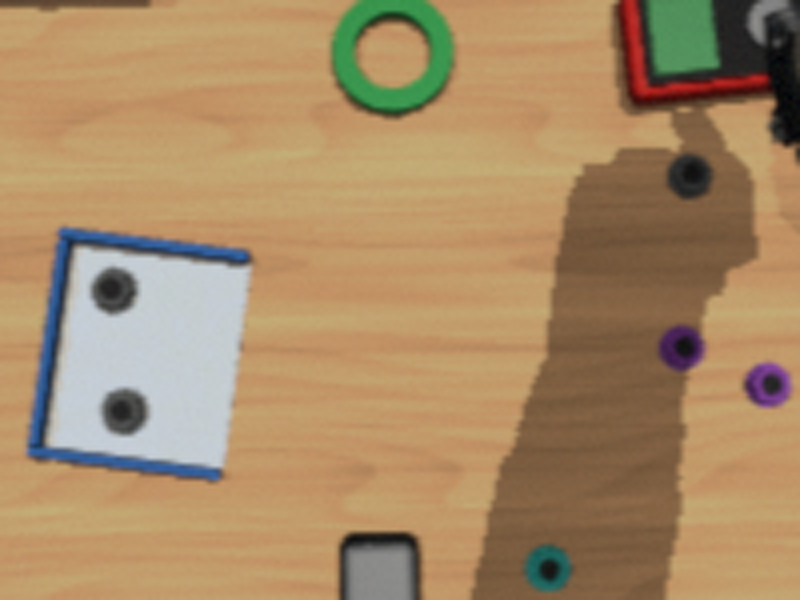

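Both nuts are in, at crop (114,290) and (125,412). Last is the far nut. The descent passes near the meter, so I'll use a force guard.

Run:
```python
from h import *
s,e,m=plan("far"); hit=manip.movel([*s,.004],speed=.06,force_limit=6); print(hit,manip.observe()["tcp_pos"])
if not hit:
    print(manip.movel([*e,.004],speed=.09,force_limit=15)); print(manip.observe()["tcp_pos"])
    b=e-m*.03; manip.movel([*b,.004],speed=.1); manip.movel([*b,.15],speed=.2)
    manip.goto([.40,-.2,.2],quat(m))
f=cams.grab_frame("top"); cv2.imwrite("pics/t5.png",cv2.resize(f["color"],(800,600),interpolation=cv2.INTER_CUBIC));crop(f,150,130,250,250,"t5c.png",5)
g=cams.grab_frame("side"); cv2.imwrite("pics/s5.png",cv2.resize(g["color"],(800,600)))
print(manip.observe()["clock"])
```

```text
False [ 0.68443918 -0.12878605  0.00439186]
False
[0.54950418 0.27586217 0.00399154]
30.45
```

View pics/t5.png

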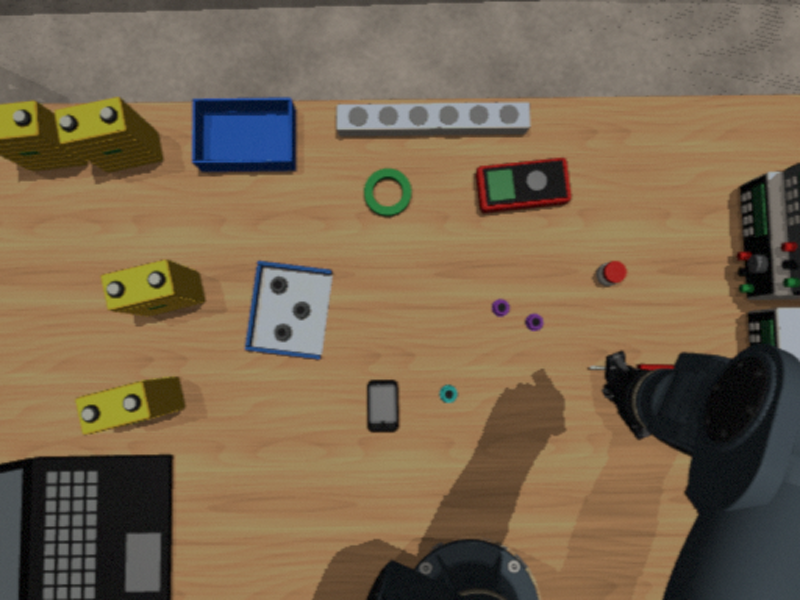

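View pics/t5c.png

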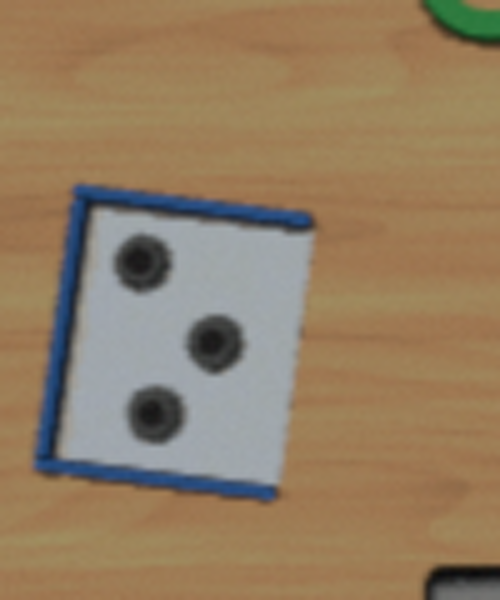

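All three grey nuts are inside the white area, at crop (142,264), (216,343) and (157,414). Everything else is at its starting pixels. I'll check the numbers and hand in.

Run:
```python
from h import *
f=cams.grab_frame("top")
for x,y in((142,264),(216,343),(157,414)): print(np.round(K(ray(f,150+(x+.5)/5-.5,130+(y+.5)/5-.5,.008)),4))
print(manip.observe()["wrist_force"]); manip.close_job()
```

```text
[ 0.0955 -0.0427]
[ 0.0464 -0.0026]
[0.0745 0.0425]
[ 0.01829652 -0.05954719  0.07289505]
the job is handed in; nothing more can be done
```

I swept the three grey steel nuts into the blue catch one at a time with the closed fingers, each in a straight stroke along the bench. I then moved the arm clear and handed the job in at about 30.5 s of the 64 s allowed. No verdict was reported.

**Nut positions:** the last top picture puts the nuts at these points in the catch frame, all within the required limits.

| Nut | x (mm) | y (mm) |
|---|---|---|
| First swept | 96 | -43 |
| Second swept | 75 | 43 |
| Third swept | 46 | -3 |

**Other objects:** the cells, mouse, meter, tape, jar, and purple and turquoise look-alikes showed no visible shift from their starting pixels. The arm partly hid the screwdriver in that last picture, though it never worked near it on the bench.

**Contact:** no force limit tripped on any stroke. The wrist force was about zero at the end, so the robot was touching nothing.

**Disagreements:** the two cameras differed by up to about 2 mm on the nut positions and 5 mm on the mouth corners. The nuts also lay 4 to 6 mm short of where I aimed them in depth. Both are small next to the clearances left.

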